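# Lift the test roll with tongs to check its bake

## Task

The bread on the baking tray is hot, so use the tongs: take the spring tongs from the bench, close them on the one small round roll, and lift it up, at least 10 cm off the tray, so that the baker can look at its underside. Do not touch the roll with the gripper itself, and leave the other bread on the tray where it is. Finish while still holding: the program ends with the tongs squeezed in the gripper and the roll held up, still, between their tips.

Things in the scene. Friction and masses are not known exactly. Their poses are not given: they have to be found in the camera images.
- tongs_grip (a point): Steel spring tongs with black grips, 240 mm long, 110 g, lying flat, arms 26 mm tall. Point: on the midline, 13 mm above the underside, at the middle of the grips and within 10 mm of the balance point; x to the tips, z up. Pivot (20 mm across) at x = -105 mm. At rest open: 56 mm wide over the grips here; tips 94 mm (rear ends) to 108 mm clear inside, 115 mm over all.
- tongs: The whole tongs; origin 13 mm below tongs_grip, same axes. Each black grip is a flat strip, x = -50 to 37 mm, slanting outwards towards the tips by 0.06 rad at rest, parallel when squeezed to 44 mm, and 31 mm wide when closed on the small roll. The spring pushes each grip outwards with about 5 N at rest, 7 N closed on the roll; let go, they open.
- tongs_left: Left (+y) arm of the tongs; origin at the pivot, on the underside. Its cupped tip is 42 mm long and 26 mm tall, its middle 110 mm ahead of tongs_grip when closed on the roll (108 mm when open). 10 mm less width over the grips brings the tips about 20 mm closer.
- tongs_right: The right (-y) arm of the tongs, hinged at the pivot; origin at the pivot, on the underside.
- roll_center (a point): Centre of the small round roll, the one to lift: crust with a small pale cross on top, 56 mm across, 46 mm high, about 45 g, sides upright from 12 to 31 mm above its flat base. The point lies 23 mm above the base. It stands in any of the three places of the row on the tray.
- roll: The small round roll itself; origin at the centre of its base.
- tray: Dark steel baking tray, fixed, 240 x 400 mm (x, y), rim 12 mm high, floor 3 mm thick; origin under its centre, x away from the robot. Its three pieces of bread stand in one row along the tray's y, at about y = -120, 0, 120 mm, x = -20 mm; nothing stands between the row and the tray's near edge.
- big_bun: Large plain round bun, 76 mm across, 54 mm high, in the row on the tray; to be left alone. Origin at the centre of its base.
- long_roll_a: Long roll, 110 x 56 mm, 42 mm high, in the row on the tray, lying roughly along the tray's x; to be left alone. Origin at the centre of its base.
Mind the look-alikes: they are no part of the job. What is shaped like the roll but red or turquoise is not meant.

How it is judged:
By the outcome, as a careful person would: the job done as asked, in the order asked, and still so for the second after the job is handed in, while the arm keeps its last pose, push and grip.
It also fails if it takes over 40 s, if anything falls off the work surface, if the arm or the gripper's body presses on something with over 40 N, if the wrist force passes 120 N, or if a joint passes its speed limit or range.

## Robot

A 6-joint arm with a two-finger parallel gripper is mounted at the origin on the work surface. World frame = base frame: x ahead of the robot, y to its left, z up, the work surface at z = 0. Lengths are in m, angles in rad, forces in N, time in s.
With the tool pointing down it reaches from about 0.35 to 0.975 m from the base axis. Payload 4.9 kg.
Tool frame: the origin (TCP) lies on the centre line of the jaws, within the pads' length; the fingertips stand ctrl.tcp_to_tips ahead of it and the grasp point (between the pads) lies 3 mm ahead of it (ctrl.tcp_to_tips is the distance from the TCP to the fingertips, in m); z points along the fingers, y is the direction in which the jaws open and shut (so a half turn about z gives the same grasp; the last joint's range is limited). The gripper opens to 85 mm and grips with 20 to 120 N. Pads are 22 mm wide; open, the fingers measure 114 mm over their backs; the gripper's body (76 mm by 85 mm) begins 54 mm behind the grasp point. The pads swing forward as they close: fully open they stand 13 mm farther back than shut.
Start: joints at [1.078, 0.053, 1.613, -0, 1.476, -0.119], TCP at [0.228, 0.582, 0.253] pointing down, gripper open.
Joint ranges: [-3.01, 3.01], [-1.01, 2.22], [0.06, 2.58], [-1.02, 4.17], [0.09, 2.62], [-3.14, 3.14]. Speed limits (rad/s): [2.57, 2.57, 3.14, 3.14, 3.14, 3.14].

## Interface

Orientations are given as a rotation vector (axis times angle).
In Python, from station import ctrl, vision gives the robot as it stands.
- The arm moves only by the tool jog_arm, never from a script. Its argument "deltas" is a list of rows, each a list of 7 numbers: the turn, a rotation vector about the tool's x, y, z in rad, then the shift along the tool's x, y, z in cm, then the opening, from 0 (shut) to 1 (fully open). A call has 1 to 12 rows; each row shifts and turns the commanded pose from where the row before left it, along the tool's axes as they then stand; what a row does not reach is not made up. A row lasts 1/12 s, in which the tool goes at most 41.7 mm and 7.16 degrees, less where a joint would pass 70% of its speed; a pose out of reach is approached as far as the arm can. A call with a gripper value outside its range is refused whole. The fingers move at their own pace and stop on an object; "grip_force" is the grip in N (left out, the last holds). Time passes only in rows, so rows that do not move let the fingers close. It gives the time, the measured TCP pose, the force and the opening at its end, in the units of the state.
- ctrl.get_obs(): the state, without advancing time (a new reading comes with each control period).
- vision.get_image(name): name is "side" or "top"; returns (picture, depth): 480x640x3 uint8, red, green, blue; 480x640 float32, m along the optical axis (not along the pixel's ray), 0 where there is no reading.
- vision.calibration(name): a dict with "fx", "fy", "cx", "cy" (pixels), "dist" ([k1, k2, p1, p2, k3] as OpenCV has them; the pictures are not rectified), "rvec" (rotation vector, rad) and "tvec" (3), from world to camera coordinates, as OpenCV has them. Camera axes: x right, y down, z forward; pixel columns grow to the right and rows downward; lengths in m; the calibration is good to about 2 mm. A picture is of the moment at which its call begins. calibration takes no time and is no camera call.
- ctrl.finish_job(): hands the job in, once; it reports no verdict.
The state is a dict: "t": time; "q": joint angles; "dq": joint speeds; "effort": joint torques, N m; "tool_pos": TCP position; "tool_rot": TCP orientation; "contact_force": force on the tool from outside, world axes, zero at the start; "wrist_torque": the same for the moment, N m; "opening": finger opening in m.
Only numpy, scipy, OpenCV 4.12 (cv2) and the standard library are available. Lean on these libraries where they do the work, as an engineer would, in place of code of your own. Each camera call takes 0.05 s, during which the arm holds its last target. There are 200 camera calls.

## Working session

There is one attempt and no reset: what is moved stays moved. The work goes in short steps, Python scripts to look and compute and a tool call to move; the robot and the scene stay as the last step left them, time stands still between calls to the robot, and variables do not carry over. Pictures are saved under pics/ and viewed, about 8 in all and at most 12, crops included, and the job is handed in when it is done.

Besides the shell and the picture viewer there is one more tool, called after "Call:" as name(argument=value, ...) on one line, values as JSON. jog_arm: Moves the arm, as the interface text tells. Its arguments: {"type":"object","properties":{"deltas":{"type":"array"},"grip_force":{"type":"number"}},"required":["deltas"]}

```bash
ls; mkdir -p pics
cat > h.py <<'E'
import numpy as np, cv2
from station import ctrl, vision
from scipy.spatial.transform import Rotation as R
def cam(n):
    c=vision.calibration(n); K=np.array([[c['fx'],0,c['cx']],[0,c['fy'],c['cy']],[0,0,1.]])
    return K,np.array(c['dist'],float),R.from_rotvec(np.ravel(c['rvec'])).as_matrix(),np.ravel(c['tvec'])
def onplane(n,uv,z):
    K,d,Rm,t=cam(n); p=cv2.undistortPoints(np.array(uv,float).reshape(-1,1,2),K,d).reshape(-1,2)
    r=np.c_[p,np.ones(len(p))]@Rm; o=-Rm.T@t
    return o+r*((z-o[2])/r[:,2])[:,None]
def proj(n,P):
    K,d,Rm,t=cam(n); return cv2.projectPoints(np.array(P,float).reshape(-1,3),cv2.Rodrigues(Rm)[0],t,K,d)[0].reshape(-1,2)
def cloud(n,dep):
    K,d,Rm,t=cam(n); v,u=np.mgrid[:480,:640]
    p=cv2.undistortPoints(np.stack([u,v],-1).reshape(-1,1,2).astype(float),K,d).reshape(480,640,2)
    X=np.dstack([p,np.ones((480,640))])*dep[...,None]
    return (X-t)@Rm
def snap(n,name):
    im,de=vision.get_image(n); cv2.imwrite(f'pics/{name}.png',im[...,::-1]); np.savez(f'pics/{name}.npz',im=im,de=de); return im,de
E
python3 - <<'E'
from h import *
for n in('top','side'):
    snap(n,n+'0'); K,d,Rm,t=cam(n); print(n,-Rm.T@t,Rm[2],K[0,0])
print(ctrl.get_obs(),ctrl.tcp_to_tips)
E
```

```text
pics
top [0.46264694 0.02865026 1.13708008] [ 0.0958658   0.02031505 -0.99518694] 573.6374081914249
side [ 0.14734954 -0.51795763  0.70659418] [ 0.41830131  0.60021557 -0.68173696] 469.1396384311276
{'t': 0.1, 'q': array([ 1.07799812e+00,  5.33034497e-02,  1.61412765e+00,  2.54884668e-05,
        1.47601656e+00, -1.18984717e-01]), 'dq': array([-0.00015976, -0.00045524, -0.00379666,  0.0010255 ,  0.00042606,
       -0.00102174]), 'effort': array([ 1.06209695e-04, -3.94906282e+01, -3.71360672e+01, -1.18832140e-04,
        3.85935127e-03, -9.56599877e-06]), 'tool_pos': array([0.22796968, 0.58138818, 0.25219546]), 'tool_rot': array([-5.83667258e-01, -3.08630324e+00,  2.76605075e-03]), 'contact_force': array([-0.55992303,  0.48719957,  0.7129558 ]), 'wrist_torque': array([-0.01216513, -0.00836636,  0.04970315]), 'opening': 0.08518771634134582} 0.022
```

View pics/top0.png

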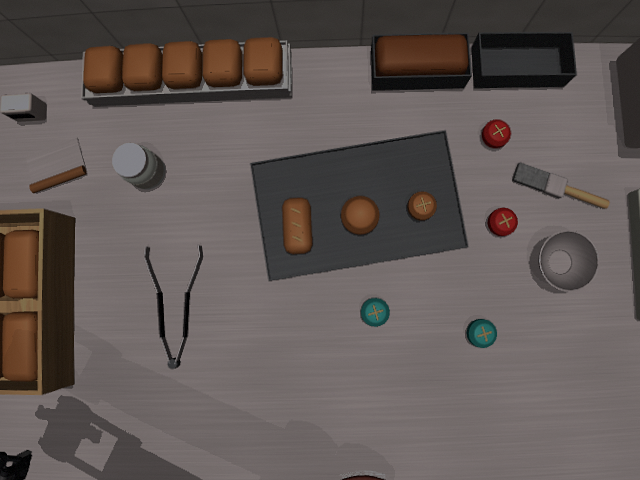

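View pics/side0.png

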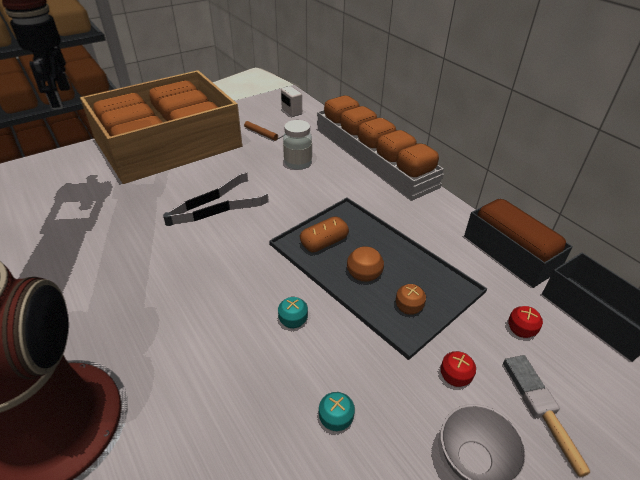

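Top view: tongs with the pivot at (173,363) and tips at (148,247) and (201,247). The small roll with the cross is at (422,206), at the tray's right (-y) end, with the turquoise decoys at (375,312) and (482,333). The side view agrees (roll at (411,298)). Now measuring.

```bash
cat > m.py <<'E'
from h import *
f=np.load('pics/top0.npz'); im,de=f['im'],f['de']; P=cloud('top',de)
hsv=cv2.cvtColor(im,cv2.COLOR_RGB2HSV)
# tray
tr=onplane('top',[(251,163),(445,131),(467,247),(270,280)],.012); print('tray',tr.round(3).tolist(), tr.mean(0).round(4))
ex=tr[0]+tr[1]-tr[2]-tr[3]; print('tray yaw',np.arctan2(ex[1],ex[0]), np.linalg.norm(tr[0]-tr[1]),np.linalg.norm(tr[0]-tr[3]))
# bread
m=cv2.inRange(hsv,(5,100,70),(22,255,255)); m[:135]=0;m[275:]=0;m[:,:255]=0;m[:,460:]=0
m=cv2.morphologyEx(m,cv2.MORPH_CLOSE,np.ones((5,5)))
for c in cv2.findContours(m,0,2)[0]:
    if cv2.contourArea(c)<200: continue
    (x,y),r=cv2.minEnclosingCircle(c); k=cv2.drawContours(np.zeros((480,640),np.uint8),[c],-1,1,-1)>0
    q=P[k]; q=q[q[:,2]>.02]
    w=onplane('top',c.reshape(-1,2),.03)
    print('bread',x,y,r,'ray',onplane('top',[(x,y)],.026).round(4),'bbox',w.min(0).round(3),w.max(0).round(3),'ztop',np.percentile(q[:,2],98))
# tongs
s=np.zeros((480,640),bool); s[235:375,135:215]=1
k=s&(P[...,2]>.012)&(P[...,2]<.05)&(hsv[...,2]<110)
print('n',k.sum(), np.percentile(P[k][:,2],[50,90]))
pv=onplane('top',[(173.5,363)],.026)[0]; tips=onplane('top',[(147.5,247),(201,246.5)],.026)
g=s&(hsv[...,2]<35); v,u=np.nonzero(g); 
W=onplane('top',np.c_[u,v],.026)
for i,c in enumerate(cv2.findContours(g.astype(np.uint8),0,2)[0]):
    if cv2.contourArea(c)>40: print('grip',cv2.boundingRect(c),cv2.minAreaRect(c), onplane('top',[cv2.minAreaRect(c)[0]],.026).round(4))
print('pivot',pv,'tips',tips, 'gap',np.linalg.norm(tips[0]-tips[1]))
d=tips.mean(0)-pv; print('len',np.linalg.norm(d),'yaw',np.arctan2(d[1],d[0]))
E
python3 m.py
python3 - <<'E'
import cv2
i=cv2.imread('pics/top0.png')[235:375,110:240]
cv2.imwrite('pics/tongs_c.png',cv2.resize(i,None,fx=4,fy=4,interpolation=2))
E
```

```text
tray [[0.727, 0.202, 0.012], [0.781, -0.19, 0.012], [0.546, -0.222, 0.012], [0.491, 0.167, 0.012]] [ 0.6363 -0.0106  0.012 ]
tray yaw 0.14222326675129215 0.39576350531276355 0.23793536826272949
bread 296.5 225.0 27.372529983520508 ray [[0.5969 0.1119 0.026 ]] bbox [0.544 0.086 0.03 ] [0.65  0.138 0.03 ] ztop 0.0484630561798462
bread 360.1094665527344 214.44082641601562 18.433551788330078 ray [[ 0.6143 -0.0128  0.026 ]] bbox [ 0.579 -0.048  0.03 ] [0.648 0.023 0.03 ] ztop 0.056865612629761884
bread 422.21795654296875 205.2179412841797 13.906108856201172 ray [[ 0.6292 -0.1349  0.026 ]] bbox [ 0.603 -0.161  0.03 ] [ 0.655 -0.108  0.03 ] ztop 0.051305514075261266
n 741 [0.02190596 0.02700254]
grip (146, 248, 30, 112) ((158.86538696289062, 303.826904296875), (114.13959503173828, 10.394155502319336), 78.69007110595703) [[0.4491 0.3855 0.026 ]]
grip (176, 246, 27, 121) ((187.48101806640625, 305.9962158203125), (9.126569747924805, 122.18242645263672), 11.16487979888916) [[0.4438 0.3283 0.026 ]]
pivot [0.3337977  0.35718286 0.026     ] tips [[0.56139085 0.40859702 0.026     ]
 [0.55963498 0.30077734 0.026     ]] gap 0.1078339711243743
len 0.22672895402086313 yaw -0.011007574636259303
```

View pics/tongs_c.png

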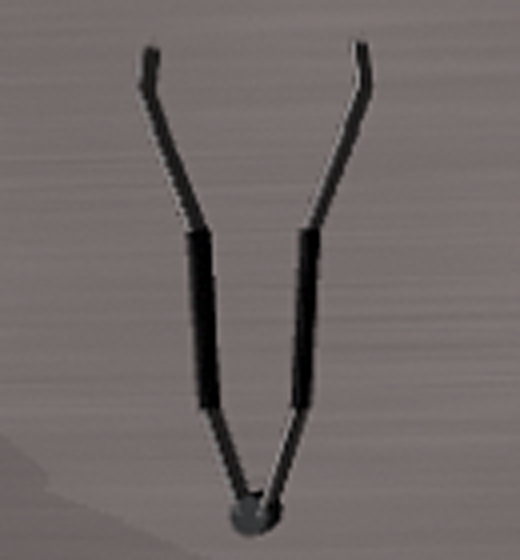

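```bash
cat > rel.py <<'E'
from h import *
import sys
def rel(x,y,z,yaw):
    o=ctrl.get_obs(); A=R.from_rotvec(o['tool_rot']); M=A.as_matrix()
    # target: z down, tool y along +/- tongs y; pick the nearer
    best=None
    for s in (1,-1):
        T=np.c_[[-s*-np.cos(yaw),-s*-np.sin(yaw),0],[s*np.sin(yaw),-s*np.cos(yaw),0],[0,0,-1]]
        rv=(A.inv()*R.from_matrix(T)).as_rotvec()
        if best is None or np.linalg.norm(rv)<np.linalg.norm(best): best=rv; BT=T
    d=np.array([x,y,z])-o['tool_pos']
    print('tool axes',M.round(3).tolist(),'turn',best.round(4),'shift cm, in present axes',(M.T@d*100).round(2),'in target axes',(BT.T@d*100).round(2),'pos',o['tool_pos'].round(4),'open',o['opening'],'t',o['t'],'F',o['contact_force'].round(1),'q',o['q'].round(2))
if __name__=='__main__': rel(*map(float,sys.argv[1:5]))
E
python3 - <<'E'
from h import *
f=lambda a:[110+a[0]/4-.4,235+a[1]/4-.4]
a={k:onplane('top',[f(v)],.026)[0] for k,v in dict(Lf=(199,230),Lr=(209,408),Rf=(310,230),Rr=(301,408),p=(255,513),Lt=(152,46),Rt=(361,42)).items()}
for k in a: print(k,a[k].round(4))
g=(a['Lf']+a['Lr']+a['Rf']+a['Rr'])/4; print('gripmid',g,'len',np.linalg.norm(a['Lf']-a['Lr']))
d=(a['Lt']+a['Rt'])/2-a['p']; yaw=np.arctan2(d[1],d[0]); print('yaw',yaw,'grips-yaw',np.arctan2(*((a['Lf']+a['Rf']-a['Lr']-a['Rr'])[[1,0]])))
print('from pivot', a['p'][:2]+.105*np.array([np.cos(yaw),np.sin(yaw)]),'from grips', g[:2]+.0065*np.array([np.cos(yaw),np.sin(yaw)]))
from rel import rel
rel(.443,.356,.10,yaw)
# side check
print(proj('side',[[.443,.356,.026],a['p'],[.6292,-.1349,.049]]))
E
```

```text
Lf [0.472  0.3845 0.026 ]
Lr [0.3852 0.3799 0.026 ]
Rf [0.4709 0.3289 0.026 ]
Rr [0.3846 0.3341 0.026 ]
p [0.3341 0.3575 0.026 ]
Lt [0.5632 0.4084 0.026 ]
Rt [0.5625 0.3031 0.026 ]
gripmid [0.4281582  0.35684982 0.026     ] len 0.08692104559631067
yaw -0.007631894186964021 grips-yaw -0.0034273543440202594
from pivot [0.43908716 0.35667624] from grips [0.43465801 0.35680021]
tool axes [[-0.931, 0.365, -0.001], [0.365, 0.931, -0.002], [0.0, -0.002, -1.0]] turn [-0.0018 -0.0006 -0.3662] shift cm, in present axes [-28.25 -13.1   15.24] in target axes [-21.67 -22.37  15.22] pos [0.228  0.5814 0.2522] open 0.08518771634134582 t 0.1 F [-0.6  0.5  0.7] q [ 1.08  0.05  1.61  0.    1.48 -0.12]
[[212.79354719 199.67799001]
 [168.27943766 215.23347902]
 [413.56972397 290.52198315]]
```

Call:
jog_arm(deltas=[[0, 0, -0.122, 0, 0, 0, 1], [0, 0, -0.122, 0, 0, 0, 1], [0, 0, -0.122, 0, 0, 0, 1], [0, 0, 0, -2.34, -2.47, 1.5, 1], [0, 0, 0, -2.34, -2.47, 1.5, 1], [0, 0, 0, -2.34, -2.47, 1.5, 1], [0, 0, 0, -2.34, -2.47, 1.5, 1], [0, 0, 0, -2.34, -2.47, 1.5, 1], [0, 0, 0, -2.34, -2.47, 1.5, 1], [0, 0, 0, -2.34, -2.47, 1.5, 1], [0, 0, 0, -2.34, -2.47, 1.5, 1], [0, 0, 0, -2.34, -2.47, 1.5, 1]], grip_force=20)

```text
t: 1.1
tool_pos: [0.4376, 0.3563, 0.1172]
tool_rot: [-0.012, -3.141, 0.0]
contact_force: [0.0, 0.8, -0.8]
opening: 0.0854
```

Call:
jog_arm(deltas=[[0, 0, 0, 0, 0, 0, 1], [0, 0, 0, 0, 0, 0, 1]])

```text
t: 1.27
tool_pos: [0.437, 0.3562, 0.1166]
tool_rot: [-0.018, -3.138, 0.002]
contact_force: [-0.2, 0.6, 0.1]
opening: 0.0853
```

```bash
python3 -c "
from h import *
from rel import rel
rel(.437,.357,.026,-.006)
snap('top','top1')
i=cv2.imread('pics/top1.png')[220:400,70:310]
cv2.imwrite('pics/t1.png',cv2.resize(i,None,fx=3,fy=3))"
```

```text
tool axes [[-1.0, 0.011, -0.003], [0.011, 1.0, -0.002], [0.003, -0.002, -1.0]] turn [-0.0016 -0.0031 -0.0052] shift cm, in present axes [-0.02  0.1   9.06] in target axes [0.   0.08 9.06] pos [0.437  0.3562 0.1166] open 0.08531739285919522 t 1.2667 F [-0.2  0.6  0.1] q [ 0.55  0.03  1.87  0.    1.24 -1.01]
```

View pics/t1.png

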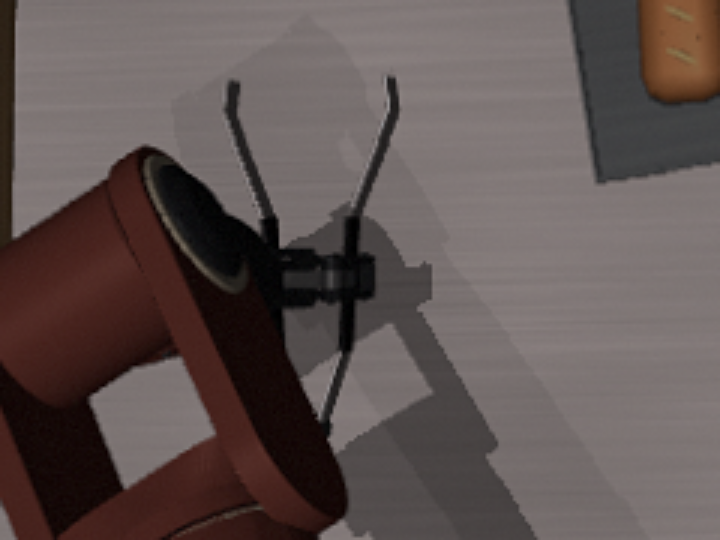

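The gripper is centred over the grips: finger at about (345,275) in the crop, lateral error about 1 mm. Descending, then closing the jaws to the parallel width of 44 mm.

Call:
jog_arm(deltas=[[0, 0, 0, 0, 0.1, 2.4, 1], [0, 0, 0, 0, 0, 2.4, 1], [0, 0, 0, 0, 0, 2.2, 1], [0, 0, 0, 0, 0, 1.3, 1], [0, 0, 0, 0, 0, 0.6, 1], [0, 0, 0, 0, 0, 0, 1]])

```text
t: 1.82
tool_pos: [0.4359, 0.3592, 0.0283]
tool_rot: [-0.01, -3.14, 0.002]
contact_force: [0.4, 0.5, -1.6]
opening: 0.0855
```

Call:
jog_arm(deltas=[[0, 0, 0, 0, 0, 0, 0.62], [0, 0, 0, 0, 0, 0, 0.58], [0, 0, 0, 0, 0, 0, 0.54], [0, 0, 0, 0, 0, 0, 0.51], [0, 0, 0, 0, 0, 0, 0.51], [0, 0, 0, 0, 0, 0, 0.51], [0, 0, 0, 0, 0, 0, 0.51], [0, 0, 0, 0, 0, 0, 0.51]])

```text
t: 2.48
tool_pos: [0.4397, 0.3608, 0.0333]
tool_rot: [0.012, 3.136, 0.006]
contact_force: [-0.9, 0.5, 7.5]
opening: 0.0437
```

Closing swung the fingertips down onto the bench (z force 7.5 N). I'll open, rise to TCP z≈0.041, and regrip with clearance.

Call:
jog_arm(deltas=[[0, 0, 0, 0, 0, -0.4, 0.51], [0, 0, 0, 0, 0, -0.2, 0.6], [0, 0, 0, 0, 0, 0, 0.75], [0, 0, 0, 0, 0, 0, 0.75], [0, 0, 0, 0, 0, -0.7, 0.75], [0, 0, 0, 0, 0, 0, 0.75], [0, 0, 0, 0, 0, 0, 0.75]])

```text
t: 3.07
tool_pos: [0.4375, 0.3591, 0.0429]
tool_rot: [0.012, 3.141, 0.001]
contact_force: [-0.7, -0.7, 0.5]
opening: 0.0639
```

Call:
jog_arm(deltas=[[0, 0, 0, 0, 0, 0, 0.62], [0, 0, 0, 0, 0, 0, 0.58], [0, 0, 0, 0, 0, 0, 0.54], [0, 0, 0, 0, 0, 0, 0.51], [0, 0, 0, 0, 0, 0, 0.51], [0, 0, 0, 0, 0, 0, 0.51]])

```text
t: 3.57
tool_pos: [0.4386, 0.3598, 0.0446]
tool_rot: [0.012, 3.139, 0.003]
contact_force: [-1.4, 0.2, 8.9]
opening: 0.0438
```

```bash
python3 -c "
from h import *
from rel import rel
rel(.437,.357,.041,-.006)
snap('side','side2')
i=cv2.imread('pics/side2.png')[110:260,100:340]
cv2.imwrite('pics/s2.png',cv2.resize(i,None,fx=3,fy=3))"
```

```text
tool axes [[-1.0, 0.008, 0.003], [0.008, 1.0, 0.002], [-0.003, 0.002, -1.0]] turn [ 0.0018  0.0029 -0.0017] shift cm, in present axes [ 0.15 -0.29  0.36] in target axes [ 0.15 -0.28  0.36] pos [0.4386 0.3598 0.0446] open 0.04377352115040648 t 3.5667 F [-1.4  0.2  8.9] q [ 0.56  0.14  1.9  -0.    1.1  -1.01]
```

View pics/s2.png

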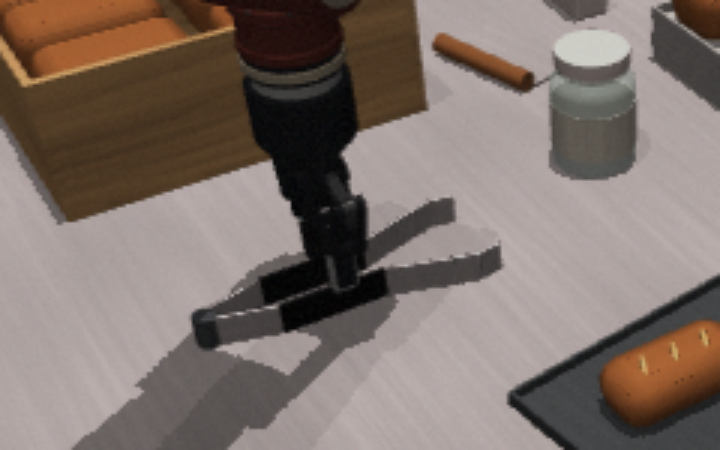

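Only the upper part of the grips is held, so the 22 mm tip distance holds when closed and the upward force was friction from the pad swing. Regripping lower, at about z=0.029.

Call:
jog_arm(deltas=[[0, 0, 0, 0, 0, 0, 0.6], [0, 0, 0, 0, 0, 0, 0.75], [0, 0, 0, 0, 0, 0, 0.75], [0, 0, 0, 0, -0.15, 1.4, 0.75], [0, 0, 0, 0, 0, 0, 0.75], [0, 0, 0, 0, 0, 0, 0.75]])

```text
t: 4.12
tool_pos: [0.4359, 0.3567, 0.027]
tool_rot: [-0.012, -3.139, 0.003]
contact_force: [0.4, 0.1, -0.1]
opening: 0.0642
```

Call:
jog_arm(deltas=[[0, 0, 0, 0, 0, 0, 0.62], [0, 0, 0, 0, 0, 0, 0.58], [0, 0, 0, 0, 0, 0, 0.54], [0, 0, 0, 0, 0, 0, 0.51], [0, 0, 0, 0, 0, 0, 0.51], [0, 0, 0, 0, 0, 0, 0.51]])

```text
t: 4.62
tool_pos: [0.4384, 0.3583, 0.0302]
tool_rot: [0.012, 3.139, 0.003]
contact_force: [-0.6, 0.1, 5.3]
opening: 0.0436
```

Call:
jog_arm(deltas=[[0, 0, 0, 0, 0, -0.5, 0.51], [0, 0, 0, 0, 0, -0.5, 0.51], [0, 0, 0, 0, 0, -1, 0.51], [0, 0, 0, 0, 0, -1.5, 0.51], [0, 0, 0, 0, 0, -2.0, 0.51], [0, 0, 0, 0, 0, -1.5, 0.51], [0, 0, 0, 0, 0, -1.0, 0.51], [0, 0, 0, 0, 0, 0, 0.51], [0, 0, 0, 0, 0, 0, 0.51]])

```text
t: 5.37
tool_pos: [0.4372, 0.3575, 0.1089]
tool_rot: [0.012, 3.141, 0.001]
contact_force: [0.9, -0.6, -0.5]
opening: 0.0438
```

```bash
python3 -c "
from h import *
from rel import rel
rel(.519,-.135,.14,-.0)
snap('side','side3');snap('top','top3')
i=cv2.imread('pics/side3.png')[90:240,100:340]
j=cv2.imread('pics/top3.png')[220:370,70:310]
cv2.imwrite('pics/s3.png',cv2.resize(np.vstack([i,j]),None,fx=2,fy=2))"
```

```text
tool axes [[-1.0, 0.008, 0.001], [0.008, 1.0, 0.001], [-0.001, 0.001, -1.0]] turn [ 0.0006  0.001  -0.0078] shift cm, in present axes [ -8.56 -49.18  -3.13] in target axes [ -8.18 -49.25  -3.11] pos [0.4372 0.3575 0.1089] open 0.043782031232033926 t 5.3667 F [ 0.9 -0.6 -0.5] q [ 0.55  0.04  1.87 -0.    1.22 -1.01]
```

View pics/s3.png

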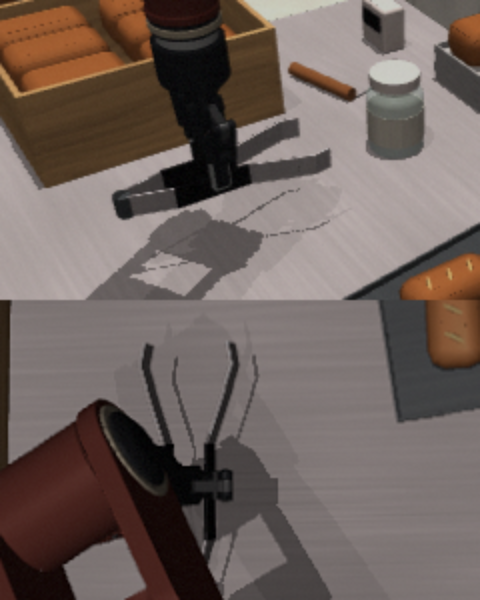

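```bash
python3 -c "
from h import *
t=onplane('top',[(144,243.5),(187,243.5)],.105);print(t, t.mean(0), np.linalg.norm(t[0]-t[1]))
f=np.load('pics/top3.npz');P=cloud('top',f['de']);s=P[240:290,135:200].reshape(-1,3);s=s[s[:,2]>.06];print(len(s),np.percentile(s[:,2],[5,50,95]),s.min(0),s.max(0))
fr=s[s[:,0]>.53];print('front',np.median(fr[:,2]),np.percentile(fr[:,2],95)); l=fr[fr[:,1]>fr[:,1].mean()];r=fr[fr[:,1]<fr[:,1].mean()];print(l.mean(0),r.mean(0))"
```

```text
[[0.56100222 0.38825018 0.105     ]
 [0.55890972 0.30742837 0.105     ]] [0.55995597 0.34783927 0.105     ] 0.08084889057112854
612 [0.07885146 0.09660191 0.37624593] [0.46264694 0.02865026 0.07297138] [0.56632062 0.39921008 1.13708008]
front 0.09444721630631413 0.10490781353673234
[0.54824702 0.39515868 0.0921168 ] [0.54703376 0.31352084 0.094158  ]
```

Call:
jog_arm(deltas=[[0, 0, 0, 0, -1.5, -1, 0.51], [0, 0, 0, 0, -3, -1, 0.51], [0, 0, 0, 0, -4, -1, 0.51], [0, 0, 0, 0, -4, 0, 0.51], [0, 0, 0, 0, -4, 0, 0.51], [0, 0, 0, 0, -4, 0, 0.51], [0, 0, 0, 0, -4, 0, 0.51], [0, 0, 0, 0, -4, 0, 0.51], [0, 0, 0, 0, -4, 0, 0.51], [0, 0, 0, 0, -4, 0, 0.51], [0, 0, 0, 0, -4, 0, 0.51], [0, 0, 0, 0, -4, 0, 0.51]])

```text
t: 6.47
tool_pos: [0.4323, -0.0892, 0.1371]
tool_rot: [-0.013, -3.14, -0.001]
contact_force: [1.9, 0.6, -1.3]
opening: 0.0439
```

Call:
jog_arm(deltas=[[0, 0, 0, -0.5, -2.5, 0, 0.51], [0, 0, 0, -2, -1.5, 0, 0.51], [0, 0, 0, -2.5, -0.5, 0, 0.51], [0, 0, 0, -2.0, 0, 0, 0.51], [0, 0, 0, -1, 0, 0, 0.51], [0, 0, 0, 0, 0, 0, 0.51], [0, 0, 0, 0, 0, 0, 0.51]])

```text
t: 7.05
tool_pos: [0.5124, -0.1327, 0.1371]
tool_rot: [-0.011, -3.139, -0.001]
contact_force: [-0.9, -0.4, -0.1]
opening: 0.044
```

```bash
python3 -c "
from h import *
from rel import rel
rel(.519,-.135,.046,-.0)
snap('side','side4');snap('top','top4')
i=cv2.imread('pics/side4.png')[130:380,210:530]
j=cv2.imread('pics/top4.png')[130:380,270:590]
cv2.imwrite('pics/s4.png',cv2.resize(np.hstack([i,j]),(800,312)))"
```

```text
tool axes [[-1.0, 0.007, -0.003], [0.007, 1.0, 0.001], [0.003, 0.001, -1.0]] turn [ 0.0009 -0.0029 -0.007 ] shift cm, in present axes [-0.69 -0.24  9.11] in target axes [-0.66 -0.23  9.11] pos [ 0.5124 -0.1327  0.1371] open 0.04403637695186645 t 7.05 F [-0.9 -0.4 -0.1] q [-0.39 -0.07  1.94 -0.    1.28 -1.96]
```

View pics/s4.png

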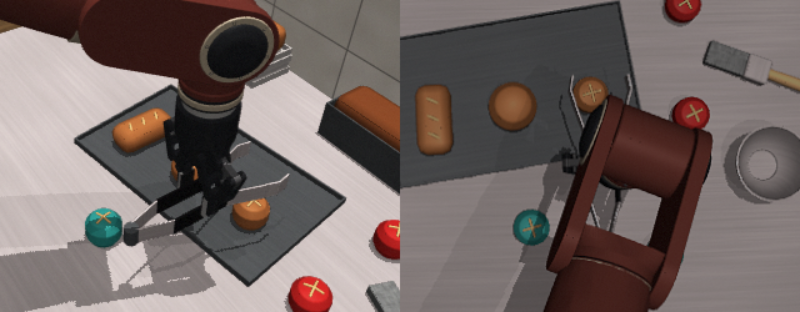

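Tips straddle the roll from above: tips at about (408,192) and (452,192), roll at about (423,205). The midline looks a few mm off, so I'll measure the tips from the rays.

```bash
python3 -c "
from h import *
f=np.load('pics/top4.npz');P=cloud('top',f['de']);
sub=np.zeros((480,640),bool);sub[185:215,395:465]=1
m=sub&(P[...,2]>.085)&(P[...,2]<.15)
n,l,st,ce=cv2.connectedComponentsWithStats(m.astype(np.uint8))
for k in range(1,n):
  if st[k,4]<8: continue
  print(st[k]); 
  for v in range(st[k,1],min(st[k,1]+22,st[k,1]+st[k,3]),3):
    u=np.nonzero(l[v]==k)[0]; print(v,u.min(),u.max(),onplane('top',[(u.mean(),v)],.133)[0].round(4),P[v,u,2].round(3).max())
i=cv2.imread('pics/top4.png')[180:240,390:470]
cv2.imwrite('pics/t4.png',cv2.resize(i,None,fx=8,fy=8))"
```

```text
[450 189   6  25  99]
189 452 453 [ 0.6409 -0.1743  0.133 ] 0.133
192 450 453 [ 0.6355 -0.1722  0.133 ] 0.132
195 450 454 [ 0.6301 -0.1729  0.133 ] 0.132
198 451 455 [ 0.6247 -0.1744  0.133 ] 0.134
201 452 455 [ 0.6193 -0.1747  0.133 ] 0.134
204 452 455 [ 0.6139 -0.1748  0.133 ] 0.132
207 451 454 [ 0.6086 -0.1727  0.133 ] 0.134
210 450 453 [ 0.6033 -0.1707  0.133 ] 0.136
[404 190   7  25  81]
190 408 408 [ 0.6411 -0.0951  0.133 ] 0.132
193 406 408 [ 0.6357 -0.0931  0.133 ] 0.133
196 405 407 [ 0.6304 -0.0911  0.133 ] 0.131
199 405 407 [ 0.625  -0.0909  0.133 ] 0.136
202 405 406 [ 0.6197 -0.0898  0.133 ] 0.133
205 404 408 [ 0.6143 -0.0904  0.133 ] 0.133
208 406 409 [ 0.6089 -0.0929  0.133 ] 0.131
211 407 410 [ 0.6035 -0.0944  0.133 ] 0.134
```

View pics/t4.png

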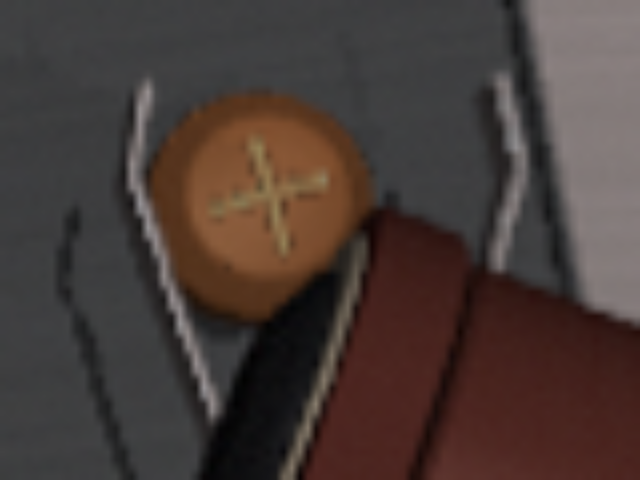

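Cup middle is at x≈0.620 and midline y≈-0.133, at the predicted height (tops 0.133). I need +8 mm in x, -2.5 mm in y, then a descent to TCP z≈0.048.

Call:
jog_arm(deltas=[[0, 0, 0, -0.8, -0.25, 0, 0.53], [0, 0, 0, 0, 0, 1, 0.53], [0, 0, 0, 0, 0, 1.5, 0.53], [0, 0, 0, 0, 0, 1.5, 0.53], [0, 0, 0, 0, 0, 1.5, 0.53], [0, 0, 0, 0, 0, 1.5, 0.53], [0, 0, 0, 0, 0, 1, 0.53], [0, 0, 0, 0, 0, 0.5, 0.53], [0, 0, 0, 0, 0, 0, 0.53], [0, 0, 0, 0, 0, 0, 0.53]])

```text
t: 7.98
tool_pos: [0.5213, -0.1358, 0.0534]
tool_rot: [0.012, 3.141, -0.0]
contact_force: [-0.1, 0.2, 0.5]
opening: 0.0453
```

```bash
python3 -c "
from h import *
from rel import rel
rel(.520,-.135,.048,-.0)
snap('side','side5');snap('top','top5')
i=cv2.imread('pics/side5.png')[200:350,300:500]
j=cv2.imread('pics/top5.png')[150:300,340:540]
cv2.imwrite('pics/s5.png',cv2.resize(np.hstack([i,j]),(800,300)))"
```

```text
tool axes [[-1.0, 0.008, 0.0], [0.008, 1.0, -0.0], [-0.0, -0.0, -1.0]] turn [-0.      0.0001 -0.0078] shift cm, in present axes [0.13 0.08 0.54] in target axes [0.13 0.08 0.54] pos [ 0.5213 -0.1358  0.0534] open 0.04531880534199605 t 7.9833 F [-0.1  0.2  0.5] q [-0.39  0.06  1.96  0.    1.12 -1.96]
```

View pics/s5.png

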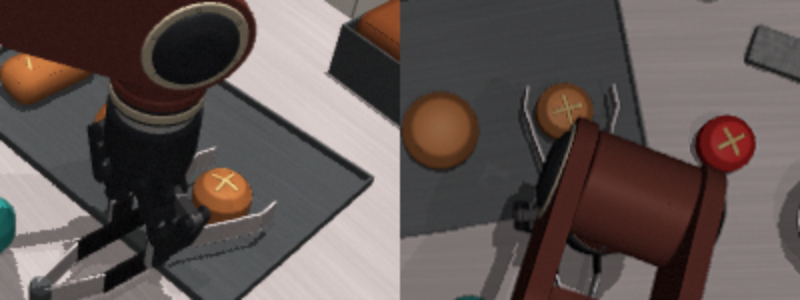

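Roll sits between the tips with clearance on both sides. Lowering 5 mm and closing.

Call:
jog_arm(deltas=[[0, 0, 0, 0, 0, 0.5, 0.53], [0, 0, 0, 0, 0, 0, 0.5], [0, 0, 0, 0, 0, 0, 0.47], [0, 0, 0, 0, 0, 0, 0.44], [0, 0, 0, 0, 0, 0, 0.42], [0, 0, 0, 0, 0, 0, 0.4], [0, 0, 0, 0, 0, 0, 0.38], [0, 0, 0, 0, 0, 0, 0.36], [0, 0, 0, 0, 0, 0, 0.34], [0, 0, 0, 0, 0, 0, 0.3], [0, 0, 0, 0, 0, 0, 0.26], [0, 0, 0, 0, 0, 0, 0.2]], grip_force=30)

```text
t: 9.08
tool_pos: [0.5213, -0.1358, 0.0483]
tool_rot: [0.012, 3.141, -0.0]
contact_force: [-0.3, 0.0, -0.5]
opening: 0.0311
```

Call:
jog_arm(deltas=[[0, 0, 0, 0, 0, 0, 0.2], [0, 0, 0, 0, 0, 0, 0.2], [0, 0, 0, 0, 0, 0, 0.2], [0, 0, 0, 0, 0, 0, 0.2]])

```text
t: 9.42
tool_pos: [0.5213, -0.1358, 0.0483]
tool_rot: [0.012, 3.141, -0.0]
contact_force: [0.3, 1.5, 0.0]
opening: 0.0311
```

```bash
python3 -c "
from h import *
from rel import rel
rel(.520,-.135,.20,-.0)
snap('side','side6');snap('top','top6')
i=cv2.imread('pics/side6.png')[200:350,300:500]
j=cv2.imread('pics/top6.png')[150:300,340:540]
cv2.imwrite('pics/s6.png',cv2.resize(np.hstack([i,j]),(800,300)))"
```

```text
tool axes [[-1.0, 0.008, 0.0], [0.008, 1.0, -0.0], [-0.0, -0.0, -1.0]] turn [-0.      0.0001 -0.0078] shift cm, in present axes [  0.12   0.08 -15.17] in target axes [  0.13   0.08 -15.17] pos [ 0.5213 -0.1358  0.0483] open 0.031138130976797698 t 9.4167 F [0.3 1.5 0. ] q [-0.39  0.07  1.96  0.    1.11 -1.96]
```

View pics/s6.png

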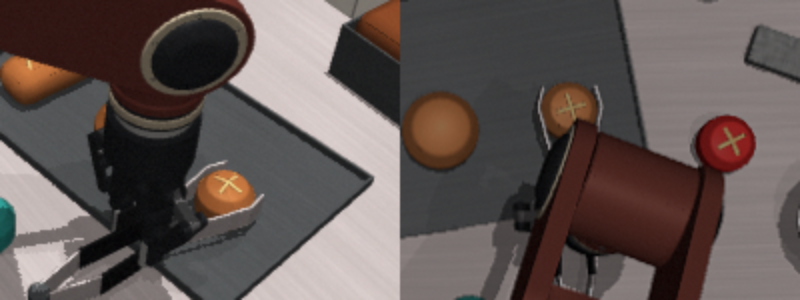

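Opening is 31.1 mm, the expected width on the roll, and both views show the cups around it. Lifting 16 cm.

Call:
jog_arm(deltas=[[0, 0, 0, 0, 0, -0.5, 0.2], [0, 0, 0, 0, 0, -0.8, 0.2], [0, 0, 0, 0, 0, -1.2, 0.2], [0, 0, 0, 0, 0, -1.8, 0.2], [0, 0, 0, 0, 0, -2.2, 0.2], [0, 0, 0, 0, 0, -2.5, 0.2], [0, 0, 0, 0, 0, -2.5, 0.2], [0, 0, 0, 0, 0, -2.2, 0.2], [0, 0, 0, 0, 0, -1.5, 0.2], [0, 0, 0, 0, 0, -0.9, 0.2], [0, 0, 0, 0, 0, -0.5, 0.2], [0, 0, 0, 0, 0, 0, 0.2]])

```text
t: 10.52
tool_pos: [0.5217, -0.136, 0.2159]
tool_rot: [0.012, 3.139, -0.001]
contact_force: [1.1, -0.8, -1.4]
opening: 0.0308
```

Call:
jog_arm(deltas=[[0, 0, 0, 0, 0, 0, 0.2], [0, 0, 0, 0, 0, 0, 0.2], [0, 0, 0, 0, 0, 0, 0.2], [0, 0, 0, 0, 0, 0, 0.2], [0, 0, 0, 0, 0, 0, 0.2], [0, 0, 0, 0, 0, 0, 0.2]])

```text
t: 11.02
tool_pos: [0.521, -0.1357, 0.2138]
tool_rot: [-0.012, -3.141, -0.0]
contact_force: [-0.5, 0.2, -1.2]
opening: 0.031
```

```bash
python3 -c "
from h import *
from rel import rel
rel(.520,-.135,.20,-.0)
snap('side','side7');im,de=snap('top','top7')
P=cloud('top',de); h=cv2.cvtColor(im,cv2.COLOR_RGB2HSV)
m=cv2.inRange(h,(5,100,70),(22,255,255))>0; m[:135]=0;m[275:]=0;m[:,:255]=0;m[:,480:]=0
n,l,st,ce=cv2.connectedComponentsWithStats(m.astype(np.uint8))
for k in range(1,n):
  if st[k,4]>80: print(st[k],ce[k].round(1),np.percentile(P[l==k][:,2],[10,50,95]).round(3))
i=cv2.imread('pics/side7.png')[100:400,210:530]
j=cv2.imread('pics/top7.png')[80:380,260:580]
cv2.imwrite('pics/s7.png',cv2.resize(np.hstack([i,j]),(800,375)))"
```

```text
tool axes [[-1.0, 0.008, -0.001], [0.008, 1.0, 0.0], [0.001, 0.0, -1.0]] turn [ 0.0003 -0.0008 -0.0078] shift cm, in present axes [0.1  0.07 1.38] in target axes [0.1  0.07 1.38] pos [ 0.521  -0.1357  0.2138] open 0.030969361391804368 t 11.0167 F [-0.5  0.2 -1.2] q [-0.39 -0.13  1.85 -0.    1.42 -1.96]
[423 174  32  31 643] [436.4 187.2] [0.201 0.209 0.213]
[ 341  196   38   37 1119] [359.6 214.3] [0.036 0.048 0.055]
[ 282  198   30   55 1435] [296.4 225. ] [0.036 0.042 0.047]
```

View pics/s7.png

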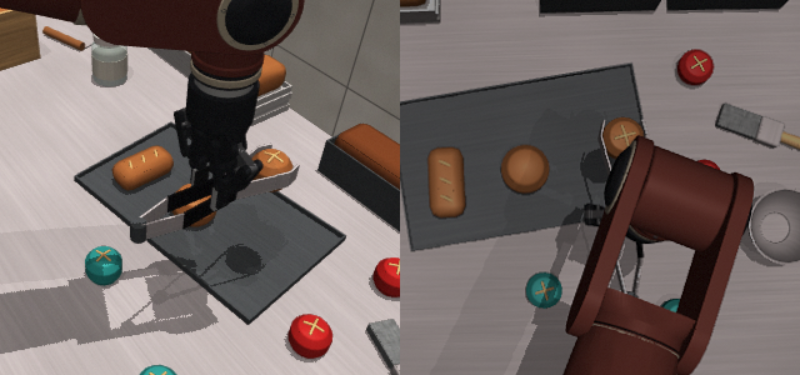

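The roll is held between the tips with its top at z≈0.213, up from 0.051, so it rose about 16 cm. The other breads have not moved and the readings are still. Handing in.

```bash
python3 -c "
from station import ctrl
print(ctrl.finish_job())"
```

```text
the job is handed in; nothing more can be done
None
```

I took the tongs from the bench, closed them on the small crossed roll and lifted it. I handed the job in at about 11 s with the tongs squeezed and the roll held up.

**Last checks:**
- **Height:** the top of the roll is at about z = 0.213 m, up from 0.051 m, so it rose about 16 cm.
- **Grip:** the opening is steady at 31.0 mm, the width given for tongs closed on the roll. The tool was nearly still, with the height settling 2 mm over the last half second.
- **Other bread:** the big bun and the long roll are within 1 pixel of where they started.
- **Contact:** the last side and top pictures show the roll between the tongs' tips, clear of the gripper.

**What went wrong on the way:** I gripped the tongs three times before lifting. On the first try the force on the tool rose to about 7.5 N, which I took for the fingertips touching the bench, so I regripped higher. That held only the upper part of the grips and pushed about 9 N, so the cause was the pads swinging forward as they close. The third grip was lower. All of these forces were well under the 40 N limit.

No final check failed or disagreed.

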